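# Hang the salt box back on its screw

## Task

The small oak salt box stands wedged between the two canisters, with room only to lift it out by the top of its back board; it is full, so keep it upright. Stand it on the worktop in the clear and let go, so that you can take it afresh by its two sides, and hang it on the free screw of the oak hanging board, beside its twin: the keyhole over the screw head, back flat against the board, then down until the screw is home at the closed end of the slot. Let go of it, and leave the canisters, the mug, the tin and the jam jar where they stand.

Things in the scene. Friction and masses are not known exactly. Their poses are not given: they have to be found in the camera images.
- salt_box: Loose oak salt box, 0.38 kg, stands by itself. Origin: centre of its underside; front faces its own -x, flat back at x=+27.5 mm; 60 mm wide (y), 55 deep. Closed solid body x -27.5 to +18.5; flat sides rise to z=69 (front) and 83 mm (back); sloping fixed lid 6 mm thick on it, top at z=76 front, 90 back, knob to 87 near its front edge, 5 mm overhang. Starts 5 to 9 mm from a canister at each side.
- salt_top (a point): Middle of the top edge of the salt box's back board, 135 mm above the underside. The back board is 9 mm thick (box frame x 18.5 to 27.5, this point at x=23), 60 mm wide, with rounded top corners, and stands free 45 mm above the lid; the keyhole is cut through it.
- salt_hole (a point): Centre of the round keyhole opening, 20 mm across, through the back board; the point lies on the back face, mid width, 103 mm above the underside. From it a slot 9 mm wide runs straight up to a closed end 122 mm above the underside.
- salt_seat (a point): Where the screw's axis lies in the slot when the box is fully home: on the back face, 119.75 mm above the underside (16.75 mm straight above salt_hole).
- hang_board: Fixed upright oak hanging board, 270 mm wide, 195 tall, 18 thick. Origin: on its front face, mid width, at worktop level; the face is its plane x=0 and looks to its own -x, roughly towards the robot; y along the width. Its foot is 18 mm high and reaches 66 mm in front of the face. At y=+57.5 mm an identical twin box hangs fixed, reaching 60 mm out from the face, underside 45 mm up.
- screw (a point): The free screw (at y=-57.5 mm on the board): the point where its axis meets the board's face, 164.75 mm above the worktop; axes as hang_board's. Shank 4.5 mm thick; round head 14 mm across, 4 mm high, its underside 11.5 mm off the face. A box hung home has its salt_seat here and its underside 45 mm above the worktop.
- canister_left: Loose round canister, 102 mm across, lid edge 125 mm high, knob to 140 mm, 0.75 kg; stands at the salt box's +y side. Origin: centre of its underside. Leave it. (Behind the row a fixed spice chest, 217 mm tall, fills the worktop from x = 0.63 m back, y = -0.12 to -0.44 m, in the robot's base frame.)
- canister_right: The same canister at the salt box's -y side. Leave it.
- mug: Loose mug, 97 mm high, about 82 mm across with a handle (114 mm overall); origin: centre of its bounding box, underside. Leave it.
- tin: Loose food tin, 75 mm across, 58 mm high; origin: centre of its underside. Leave it.
- jam_jar: Loose jam jar, 66 mm across, 100 mm high; origin: centre of its underside. Leave it.

How it is judged:
On the way:
1. the salt box has been lifted out and stands upright on the worktop in the clear, let go (distance of salt_box from where it was at the start of the episode above 0.08 m and height (world z) of salt_box below 0.025 m and angle between salt_box's own z axis and vertical below 0.1 rad and contact force between the fingers and salt_box below 0.05 N and linear speed of salt_box below 0.02 m/s), for 0.2 s.
At the end, for the whole second after the job is handed in: The salt box hangs by itself on the free screw: the closed end of its slot within 4 mm of home on the shank, its back within 6 mm of the board's face, square to the board and upright within 0.1 rad, carried by the board, at rest and let go (y of salt_seat in the frame of screw between -0.004 and 0.004 m and z of salt_seat in the frame of screw between -0.004 and 0.004 m and x of salt_seat in the frame of screw between -0.006 and 0.003 m and angle between the x axis of salt_box and the x axis of hang_board, either way round below 0.1 rad and angle between salt_box's own z axis and vertical below 0.1 rad and contact force between salt_box and hang_board above 0.8 N and linear speed of salt_box below 0.02 m/s); the robot touches nothing.
It fails at once if a canister was pushed more than 20 mm (distance of any of canister_left, canister_right from where it was at the start of the episode above 0.02 m).
It fails at once if the mug, the tin or the jam jar was pushed more than 20 mm (distance of any of mug, tin, jam_jar from where it was at the start of the episode above 0.02 m).
It fails at once if the full salt box was tipped by more than 0.5 rad (angle between salt_box's own z axis and vertical above 0.5 rad).
It also fails if it takes over 62 s, if anything falls off the work surface, if the arm or the gripper's body presses on something with over 40 N, if the wrist force passes 120 N, or if a joint passes its speed limit or range.

## Robot

A 6-joint arm with a two-finger parallel gripper is mounted at the origin on a cart in front of the work surface, level with it; the furniture and walls round the work are solid. World frame = base frame: x ahead of the robot, y to its left, z up, the work surface at z = 0. Lengths are in m, angles in rad, forces in N, time in s.
With the tool pointing down it reaches from about 0.425 to 0.95 m from the base axis. Payload 14.7 kg.
Tool frame: the origin (TCP) lies at the centre of the arm's flange, where the gripper is bolted on; the fingertips stand 173 mm ahead of it and the grasp point (between the pads) lies 155 mm ahead of it; z points along the fingers, y is the line along which they close (so a half turn about z gives the same grasp; the last joint's range is limited). The gripper opens to 85 mm and grips with 20 to 120 N. Pads are 22 mm wide; open, the fingers measure 114 mm over their backs; the gripper's body (76 mm by 85 mm) begins 54 mm behind the grasp point. The pads swing forward as they close: fully open they stand 13 mm farther back than shut.
Start: joints at [-1.175, 0.48, 1.596, -0, 1.065, -0.047], TCP at [0.279, -0.587, 0.405] pointing down, gripper open.
Joint ranges: [-2.75, 2.75], [-0.82, 2.05], [0.23, 2.67], [-1.56, 4.7], [0.09, 2.69], [-2.92, 2.92]. Speed limits (rad/s): [1.89, 1.89, 2.39, 3.01, 3.01, 3.01].

## Interface

Orientations are given as [roll, pitch, yaw] about the fixed x, y, z axes, in that order (R = Rz(yaw) Ry(pitch) Rx(roll)).
In Python, from station import arm, viewer, order gives the robot as it stands.
- The arm moves only by the tool servo_tool, never from a script. Its argument "steps" is a list of rows, each a list of 7 numbers: the shift along the tool's x, y, z scaled (see below), then the turn, a rotation vector about the tool's x, y, z scaled (see below), then the closure in counts, from 0 (fully open) to 255 (shut). A call has 1 to 10 rows; each row shifts and turns the commanded pose from where the row before left it, along the tool's axes as they then stand; what a row does not reach is not made up. The controller multiplies each number of a shift by 0.03 m and each number of a turn by 5 degrees. A row lasts 1/12 s, in which the tool goes at most 41.7 mm and 7.16 degrees, less where a joint would pass 70% of its speed; a pose out of reach is approached as far as the arm can. A call with a number of a shift or a turn outside -1 to 1 is refused whole. A call with a gripper value outside its range is refused whole. The fingers move at their own pace and stop on an object; the grip force is fixed at half the most. Time passes only in rows, so rows that do not move let the fingers close. It gives the time, the measured TCP pose, the force, the opening and the grip force at its end, in the units of the state.
- arm.sense(): the state, without advancing time (a new reading comes with each control period).
- viewer.get_image(name): name is "scene" or "top" or "wrist"; returns a dict with "color" (480x640x3 uint8, red, green, blue), "depth" (480x640 float32, m along the optical axis (not along the pixel's ray), 0 where there is no reading), "fx", "fy", "cx", "cy" (pixels), "R" (3x3) and "t" (3): a world point X has camera coordinates R X + t. Camera axes: x right, y down, z forward; pixel columns grow to the right and rows downward; lengths in m; the calibration is good to about 2 mm. The wrist camera is an equidistant fisheye: a pixel r from the principal point sees the ray r / f radians off the axis. A picture is of the moment at which its call begins.
- order.sign_off(): hands the job in; it is judged then, once.
Trained networks look in a picture, given as the dict that the camera call returned (one of the last four; its "shot" number tells which), for a name from the list of things; names that differ only in an ending like _2 or _b are one class to them, and where a whole thing is asked for, a point or a joint stands for the part that bears it (a point fixed in the world has none). Each returns a list of dicts, best first, with "p" (0 to 1); they miss things now and then, are a little off and sometimes report something else, mostly with a low value. They report only what shows in the picture. A call takes as long as a camera call.
- viewer.silhouettes(name, picture): "mask" (480x640 bool, what is visible of it) and "centre" ([column, row] in pixels, amid what is visible of it).
- viewer.pinpoint(name, picture): "centre" ([column, row] in pixels: a listed point, or the origin of a listed thing).
The state is a dict: "t": time; "joint_pos": joint angles; "joint_velocities": joint speeds; "tau": joint torques, N m; "position": TCP position; "tool_rot": TCP orientation; "ft_force": force on the tool from outside, world axes, zero at the start; "ft_torque": the same for the moment, N m; "width": finger opening in m; "finger_force": force on a finger pad.
Only numpy, scipy, OpenCV 4.12 (cv2) and the standard library are available. Lean on these libraries where they do the work, as an engineer would, in place of code of your own. Each camera call takes 0.05 s, during which the arm holds its last target. There are 200 camera calls.

## Working session

There is one attempt and no reset: what is moved stays moved. The work goes in short steps, Python scripts to look and compute and a tool call to move; the robot and the scene stay as the last step left them, time stands still between calls to the robot, and variables do not carry over. Pictures are saved under pics/ and viewed, at most 10 in all, crops included, and the job is handed in when it is done.

Besides the shell and the picture viewer there is one more tool, called in YAML: its name, and indented under it one key for each argument. servo_tool: Moves the arm, as the interface text tells. Shifts and turns lie within -1 to 1; 1 stands for 0.03 m of shift or 5 degrees of turn. Its arguments: {"type":"object","properties":{"steps":{"type":"array","items":{"type":"array","items":{"type":"number"}}}},"required":["steps"]}

```bash
mkdir -p pics; ls
cat > h.py <<'E'
import numpy as np, cv2
from station import arm, viewer, order
def ray(im,c):
    x=(c[0]-im["cx"])/im["fx"]; y=(c[1]-im["cy"])/im["fy"]
    return np.array([x,y,1.])
def w(im,c,d):
    return im["R"].T@(ray(im,c)*d-im["t"])
def cloud(im,mask=None):
    v,u=np.nonzero((im["depth"]>0)&(mask if mask is not None else True))
    d=im["depth"][v,u]
    P=np.stack([(u-im["cx"])/im["fx"]*d,(v-im["cy"])/im["fy"]*d,d],1)
    return (P-im["t"])@im["R"],u,v
def atz(im,c,z):
    o=-im["R"].T@im["t"]; r=im["R"].T@ray(im,c); return o+r*(z-o[2])/r[2]
E
python3 - <<'E'
from h import *
s=arm.sense(); print({k:np.round(v,3) for k,v in s.items()})
S=viewer.get_image("scene");T=viewer.get_image("top")
for n,im in(("scene",S),("top",T)):
    cv2.imwrite(f"pics/{n}0.png",im["color"][:,:,::-1])
    print(n,"cam",-im["R"].T@im["t"],im["fx"])
    for o in["salt_box","salt_top","salt_hole","hang_board","screw","canister_left","canister_right","mug","tin","jam_jar"]:
        for q in viewer.pinpoint(o,im)[:2]:
            c=q["centre"];u,v=map(int,c);d=im["depth"][min(v,479),min(u,639)]
            print(o,round(q["p"],2),np.round(c,1),np.round(w(im,c,d),3),np.round(atz(im,c,0),3))
E
```

```text
pics
{'t': np.float64(0.0), 'joint_pos': array([-1.175,  0.481,  1.597,  0.   ,  1.065, -0.047]), 'joint_velocities': array([ 0.   ,  0.001,  0.   ,  0.001, -0.   , -0.   ]), 'tau': array([ 1.0000e-03, -9.5063e+01, -4.3019e+01,  0.0000e+00,  1.2000e-02,
       -0.0000e+00]), 'position': array([ 0.278, -0.587,  0.404]), 'tool_rot': array([-3.14 , -0.   ,  0.443]), 'ft_force': array([-0.012,  0.338,  0.716]), 'ft_torque': array([ 0.017, -0.024, -0.01 ]), 'finger_force': np.float64(0.0), 'width': np.float64(0.085)}
scene cam [-0.1890281   0.87380167  1.26121195] 546.2984098055132
salt_box 0.89 [373.4 225.7] [ 0.445 -0.314  0.036] [ 0.464 -0.349  0.   ]
salt_box 0.57 [290.6 343.3] [0.369 0.226 0.052] [ 0.394  0.198 -0.   ]
salt_top 0.77 [365.4 193.5] [ 0.58  -0.481 -0.002] [ 0.579 -0.479  0.   ]
salt_hole 0.84 [369.5 198.9] [ 0.484 -0.341  0.114] [ 0.55  -0.462  0.   ]
hang_board 0.57 [270.5 282.2] [0.532 0.11  0.083] [0.583 0.056 0.   ]
screw 0.81 [281.4 237.9] [0.563 0.015 0.169] [ 0.679 -0.117  0.   ]
canister_left 0.71 [352.7 239.3] [ 0.46  -0.212  0.044] [ 0.484 -0.252  0.   ]
mug 0
[... 420 characters left out ...]
0.7 237.2] [ 0.487 -0.346  0.136] [ 0.495 -0.378  0.   ]
salt_hole 0.56 [430.2 239.7] [ 0.482 -0.354  0.098] [ 0.487 -0.376  0.   ]
hang_board 0.59 [286.5 207.3] [0.579 0.065 0.054] [0.586 0.069 0.   ]
screw 0.93 [303.5 208.2] [0.562 0.008 0.173] [0.584 0.016 0.   ]
canister_left 0.68 [429.8 234.9] [ 0.502 -0.374  0.005] [ 0.502 -0.375  0.   ]
canister_left 0.63 [390.3 241.4] [ 0.475 -0.235  0.131] [ 0.482 -0.254  0.   ]
canister_right 0.86 [448. 254.] [ 0.441 -0.398  0.123] [ 0.444 -0.431  0.   ]
mug 0.62 [187.7 245.9] [0.464 0.376 0.   ] [0.464 0.376 0.   ]
tin 0.74 [239.2 269.6] [0.392 0.203 0.057] [0.392 0.214 0.   ]
jam_jar 0.6 [314.3 266.6] [ 0.403 -0.021  0.096] [ 0.402 -0.019  0.   ]
```

View pics/scene0.png

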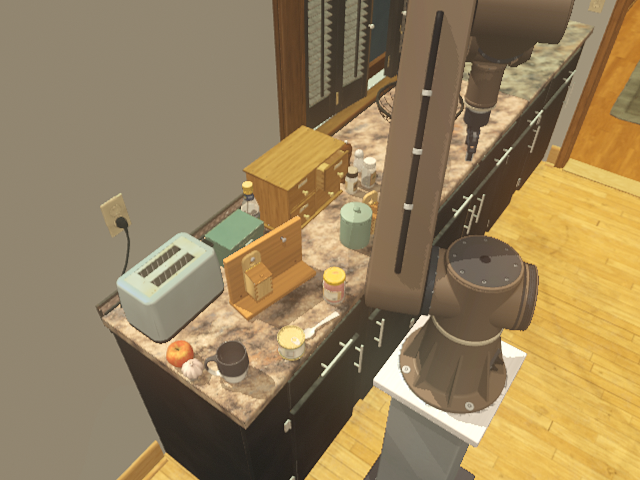

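View pics/top0.png

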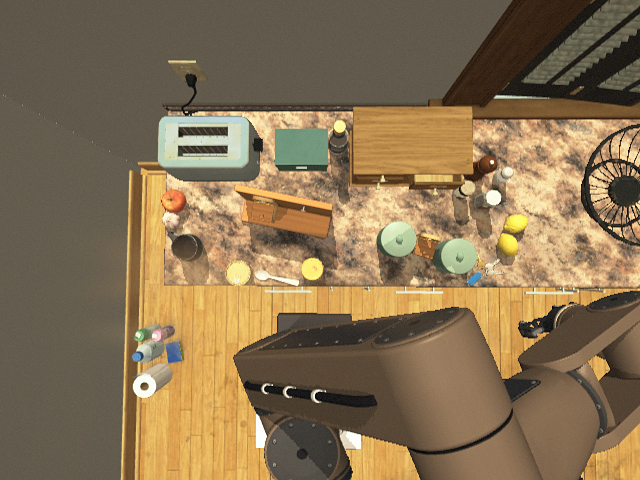

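Run:
```python
from h import *
S=viewer.get_image("scene");T=viewer.get_image("top")
from numpy import round as r
def rect(P,n):
    c,(a,b),t=cv2.minAreaRect(P[:,:2].astype(np.float32)); print(n,len(P),r(c,4),r((a,b),4),round(t,1))
for nm,im in(("S",S),("T",T)):
    P,u,v=cloud(im)
    box=lambda x0,x1,y0,y1,z0,z1:P[(P[:,0]>x0)&(P[:,0]<x1)&(P[:,1]>y0)&(P[:,1]<y1)&(P[:,2]>z0)&(P[:,2]<z1)]
    print(nm,"table z",np.median(box(.3,.4,-.3,-.1,-.02,.02)[:,2]))
    # back board top
    for q in viewer.silhouettes("salt_box",im)[:2]:
        M,_,_=cloud(im,cv2.erode(q["mask"].astype(np.uint8),np.ones((2,2)))>0)
        print("mask",round(q["p"],2),r(q["centre"]),len(M),r(np.percentile(M,[2,50,98],axis=0),3).tolist())
        a=M[(M[:,2]>.105)&(M[:,2]<.145)]
        if len(a)>4: rect(a,"back>105"); print(r(a.mean(0),4)); print("dir",r(np.linalg.svd((a-a.mean(0))[:,:2],full_matrices=False)[2][0],3))
    for o in["canister_left","canister_right"]:
        for q in viewer.silhouettes(o,im)[:1]:
            M,_,_=cloud(im,q["mask"]); a=M[(M[:,2]>.11)&(M[:,2]<.135)]
            if len(a)>5: print(o,round(q["p"],2),r(cv2.minEnclosingCircle(a[:,:2].astype(np.float32)),4) if 0 else cv2.minEnclosingCircle(a[:,:2].astype(np.float32)))
    a=box(.5,.75,-.15,.3,.185,.21); 
    if len(a)>9: rect(a,"boardtop"); print("dir",r(np.linalg.svd((a-a.mean(0))[:,:2],full_matrices=False)[2][0],3))
    a=box(.5,.75,-.12,.035,.06,.15); 
    print("face region",len(a), r(np.percentile(a,[2,50,98],axis=0),3).tolist())
```

```text
S table z 0.0006252623312617274
mask 0.59 [372. 200.] 207 [[0.443, -0.375, 0.004], [0.478, -0.344, 0.093], [0.494, -0.308, 0.133]]
back>105 76 [ 0.4854 -0.3443] [0.059  0.0108] 73.2
[ 0.4843 -0.3465  0.1196]
dir [0.261 0.965]
canister_left 0.9 ((0.47835561633110046, -0.25931882858276367), 0.05891157314181328)
boardtop 700 [0.6491 0.0725] [0.1973 0.4448] 0.5
dir [-0.189  0.982]
face region 1113 [[0.555, -0.062, 0.062], [0.577, -0.013, 0.109], [0.748, 0.033, 0.146]]
T table z 0.0003222479000054394
mask 0.92 [425. 246.] 397 [[0.435, -0.37, 0.074], [0.464, -0.344, 0.085], [0.493, -0.317, 0.137]]
back>105 64 [ 0.4875 -0.3467] [0.0553 0.0075] 74.5
[ 0.4868 -0.3449  0.1296]
dir [-0.272 -0.962]
canister_left 0.93 ((0.48251253366470337, -0.2584429383277893), 0.051316697150468826)
canister_right 0.77 ((0.4348982870578766, -0.42759469151496887), 0.051475655287504196)
boardtop 703 [0.6515 0.0709] [0.4387 0.1861] 88.6
dir [0.227 0.974]
face region 801 [[0.557, -0.056, 0.075], [0.713, -0.012, 0.112], [0.748, 0.034, 0.138]]
```

The scene view shows the board with its twin at about (265,275), and the arm hides the salt box. The top view shows the salt box at (427,246) between the canisters at (398,240) and (459,256), and the board with its free screw at (303,208). Next I'll fit the board and plan the first move.

```bash
cat >> h.py <<'E'
from scipy.spatial.transform import Rotation as Ro
def Rt(yaw,th,roll=0):
    "tool pointing along heading yaw, th (deg) below horizontal; tool y horizontal, closing across heading"
    z=np.array([np.cos(np.radians(th))*np.cos(yaw),np.cos(np.radians(th))*np.sin(yaw),-np.sin(np.radians(th))])
    y=np.array([-np.sin(yaw),np.cos(yaw),0]); return np.stack([np.cross(y,z),y,z],1)
def down(a):
    "pointing down, closing line (tool y) along heading a"
    y=np.array([np.cos(a),np.sin(a),0]); z=np.array([0,0,-1.]); return np.stack([np.cross(y,z),y,z],1)
def near(R,Rc):
    "of R and its half turn, that nearer Rc"
    R2=R@np.diag([-1,-1,1]); return min((R,R2),key=lambda q:(Ro.from_matrix(Rc.T@q)).magnitude())
def pose():
    s=arm.sense(); return np.array(s["position"]),Ro.from_euler("xyz",s["tool_rot"]).as_matrix()
def plan(segs,grip,start=None):
    "segs: list of (grasp-point pos, R, nrows or None)"
    p,R=start or pose(); i=0; out=[]
    for g,Rg,n in segs:
        Rg=near(Rg,R); pt=np.array(g)-0.155*Rg[:,2]
        d=np.linalg.norm(pt-p); a=np.degrees(Ro.from_matrix(R.T@Rg).magnitude())
        n=n or int(max(np.ceil(d/.029),np.ceil(a/4.9),1)); p0,R0=p.copy(),R.copy()
        rv=Ro.from_matrix(R0.T@Rg).as_rotvec()
        for k in range(1,n+1):
            pk=p0+(pt-p0)*k/n; Rk=R0@Ro.from_rotvec(rv*k/n).as_matrix()
            sh=np.round(R.T@(pk-p)/.03,2); tn=np.round(np.degrees(Ro.from_matrix(R.T@Rk).as_rotvec())/5,2)
            out.append([float(x) for x in (*(sh+0.),*(tn+0.),grip)])
            p=p+R@(sh*.03); R=R@Ro.from_rotvec(np.radians(tn*5)).as_matrix()
        out.append("--")
    for r in out: print(r)
E
python3 - <<'E'
from h import *
from numpy import round as r
for nm in("top","scene"):
    im=viewer.get_image(nm)
    q=viewer.silhouettes("hang_board",im)[0]
    M,u,v=cloud(im,q["mask"]); print(nm,q["p"],len(M))
    for lo,hi in((.189,.202),):
        a=M[(M[:,2]>lo)&(M[:,2]<hi)]
        c,sz,t=cv2.minAreaRect(a[:,:2].astype(np.float32)); print("top edge",len(a),r(c,4),r(sz,4),t)
    a=M[(M[:,2]>.04)&(M[:,2]<.185)]
    best=None;rng=np.random.default_rng(0)
    for _ in range(600):
        i=rng.choice(len(a),2,False); d=a[i[1],:2]-a[i[0],:2]
        if np.linalg.norm(d)<.08: continue
        n=np.array([-d[1],d[0]])/np.linalg.norm(d); n*=np.sign(n[0]); e=(a[:,:2]-a[i[0],:2])@n
        if abs(np.degrees(np.arctan2(n[1],n[0]))+11)>10: continue
        k=np.abs(e)<.002
        if best is None or k.sum()>best.sum(): best=k
    b=a[best]; c=b.mean(0); n=np.linalg.svd(b[:,:2]-c[:2],full_matrices=False)[2][1]; n*=np.sign(n[0])
    t=np.array([-n[1],n[0]]); s=b[:,:2]@t
    print("face n",best.sum(),"yaw",np.degrees(np.arctan2(n[1],n[0])),"n.c",n@c[:2],"extent",s.min(),s.max())
    pr=viewer.pinpoint("screw",im)
    sc=viewer.silhouettes("screw",im)
    for x in pr[:1]+sc[:0]:
        z=atz(im,x["centre"],.16475); print("screw",x["p"],r(z,4),"dist to face",n@z[:2]-n@c[:2],"t",t@z[:2])
a=np.radians(-15.5)
y=np.array([-np.sin(a),np.cos(a),0]);g=np.array([.487,-.3455,.122])
print(pose()[0],r(near(down(a),pose()[1]),2).tolist(),r(pose()[1],2).tolist())
plan([((.487,-.3455,.185),down(a),None)],110)
plan([((.487,-.3455,.122),down(a),None)],110,start=(np.array([.487,-.3455,.340]),near(down(a),pose()[1])))
E
```

```text
top 0.95 3097
top edge 638 [0.5887 0.0615] [0.2662 0.0184] 78.49137878417969
face n 398 yaw -11.29023427771461 n.c 0.5565317926464535 extent 0.042693109798979126 0.30556569404041156
screw 0.85 [0.562  0.0129 0.1647] dist to face -0.007902669383467065 t 0.12268794709066023
scene 0.58 5497
top edge 499 [0.5869 0.066 ] [0.2716 0.025 ] 78.65166473388672
face n 1283 yaw -11.349977033135527 n.c 0.5562358958348225 extent 0.04548688431977512 0.3161568974440575
screw 0.98 [0.5633 0.0138 0.1647] dist to face -0.006704913456762718 t 0.12438866817348586
[ 0.2785004  -0.58728475  0.40469629] [[0.27, 0.96, 0.0], [0.96, -0.27, 0.0], [0.0, 0.0, -1.0]] [[0.9, 0.43, -0.0], [0.43, -0.9, 0.0], [-0.0, -0.0, -1.0]]
[0.81, -0.36, 0.18, 0.0, 0.0, -0.82, 110.0]
[0.84, -0.3, 0.18, 0.0, 0.0, -0.82, 110.0]
[0.85, -0.24, 0.18, 0.0, 0.0, -0.82, 110.0]
[0.87, -0.18, 0.18, 0.0, 0.0, -0.82, 110.0]
[0.88, -0.11, 0.18, 0.0, 0.0, -0.81, 110.0]
[0.88, -0.05, 0.18, 0.0, 0.0, -0.82, 110.0]
[0.89, 0.01, 0.18, 0.0, 0.0, -0.82, 110.0]
[0.88, 0.07, 0.18, 0.0, 0.0, -0.82, 110.0]
[0.88, 0.14, 0.18, 0.0, 0.0, -0.82, 110.0]
[0.86, 0.2, 0.18, 0.0, 0.0, -0.82, 110.0]
[0.85, 0.26, 0.18, 0.0, 0.0, -0.82, 110.0]
[0.83, 0.32, 0.18, 0.0, 0.0, -0.82, 110.0]
--
[0.0, 0.0, 0.7, 0.0, 0.0, 0.0, 110.0]
[0.0, 0.0, 0.7, 0.0, 0.0, 0.0, 110.0]
[0.0, 0.0, 0.7, 0.0, 0.0, 0.0, 110.0]
--
```

servo_tool:
  steps:
    - [0.81,-0.36,0.18,0,0,-0.82,110]
    - [0.84,-0.3,0.18,0,0,-0.82,110]
    - [0.85,-0.24,0.18,0,0,-0.82,110]
    - [0.87,-0.18,0.18,0,0,-0.82,110]
    - [0.88,-0.11,0.18,0,0,-0.81,110]
    - [0.88,-0.05,0.18,0,0,-0.82,110]
    - [0.89,0.01,0.18,0,0,-0.82,110]
    - [0.88,0.07,0.18,0,0,-0.82,110]
    - [0.88,0.14,0.18,0,0,-0.82,110]
    - [0.86,0.2,0.18,0,0,-0.82,110]

```text
t: 2.73
position: [0.453, -0.3849, 0.3505]
tool_rot: [3.141, 0.0, 1.161]
ft_force: [0.7, -0.8, 0.0]
width: 0.0486
finger_force: 0.0
```

servo_tool:
  steps:
    - [0.85,0.26,0.18,0,0,-0.82,110]
    - [0.83,0.32,0.18,0,0,-0.82,110]
    - [0,0,0,0,0,0,110]
    - [0,0,0,0,0,0,110]

```text
t: 3.07
position: [0.4878, -0.3444, 0.3396]
tool_rot: [-3.141, -0.0, 1.303]
ft_force: [-0.2, -0.3, 0.8]
width: 0.0478
finger_force: 0.0
```

```bash
cat >> h.py <<'E'
def wproj(im,X):
    "fisheye projection of world points"
    c=np.atleast_2d(X)@im["R"].T+im["t"]; rr=np.hypot(c[:,0],c[:,1]); th=np.arctan2(rr,c[:,2])
    return np.stack([im["cx"]+im["fx"]*th*c[:,0]/rr,im["cy"]+im["fy"]*th*c[:,1]/rr],1)
def wray(im,c):
    x=(c[0]-im["cx"])/im["fx"]; y=(c[1]-im["cy"])/im["fy"]; th=np.hypot(x,y)
    d=np.array([x/th*np.sin(th),y/th*np.sin(th),np.cos(th)]) if th>1e-9 else np.array([0,0,1.])
    return -im["R"].T@im["t"],im["R"].T@d
def wcloud(im,mask=None):
    v,u=np.nonzero((im["depth"]>0)&(mask if mask is not None else True))
    d=im["depth"][v,u]; x=(u-im["cx"])/im["fx"]; y=(v-im["cy"])/im["fy"]; th=np.hypot(x,y)+1e-9
    P=np.stack([x/th*np.tan(th)*d,y/th*np.tan(th)*d,d],1)[th<1.3]
    return (P-im["t"])@im["R"]
import json
def log():
    s=arm.sense(); open("log.jsonl","a").write(json.dumps([list(map(float,s["joint_pos"])),list(map(float,s["position"])),list(map(float,s["tool_rot"]))])+"\n"); print("t",s["t"],"q",np.round(s["joint_pos"],3),"w",s["width"])
E
python3 - <<'E'
from h import *
from numpy import round as r
log(); p,R=pose(); print(r(p,4),r(R,3).tolist())
im=viewer.get_image("wrist"); cv2.imwrite("pics/w1.png",im["color"][:,:,::-1])
print("cam",r(-im["R"].T@im["t"],3),r(im["R"],2).tolist())
for o in["salt_top","salt_hole"]:
    for q in viewer.pinpoint(o,im)[:1]:
        o_,d=wray(im,q["centre"]); z=.135 if o=="salt_top" else .103
        print(o,q["p"],r(q["centre"]),r(o_+d*(z-o_[2])/d[2],4))
q=viewer.silhouettes("salt_box",im)
if q:
    P=wcloud(im,cv2.erode(q[0]["mask"].astype(np.uint8),np.ones((3,3)))>0); a=P[(P[:,2]>.125)&(P[:,2]<.142)]
    print(q[0]["p"],len(P),len(a)); 
    if len(a)>20: c,sz,t=cv2.minAreaRect(a[:,:2].astype(np.float32)); print(r(c,4),r(sz,4),t,r(np.median(a[:,2]),4))
E
```

```text
t 3.0667 q [-0.666  0.479  1.785 -0.     0.878 -0.397] w 0.047836011481041614
[ 0.4878 -0.3444  0.3396] [[0.265, 0.964, -0.0], [0.964, -0.265, 0.0], [0.0, -0.0, -1.0]]
cam [ 0.509 -0.266  0.309] [[0.96, -0.26, -0.0], [-0.25, -0.92, 0.32], [-0.08, -0.3, -0.95]]
salt_top 0.69 [325. 285.] [ 0.4883 -0.3463  0.135 ]
0.58 7577 1441
[ 0.4869 -0.345 ] [0.0528 0.008 ] 74.94337463378906 0.1346
```

View pics/w1.png

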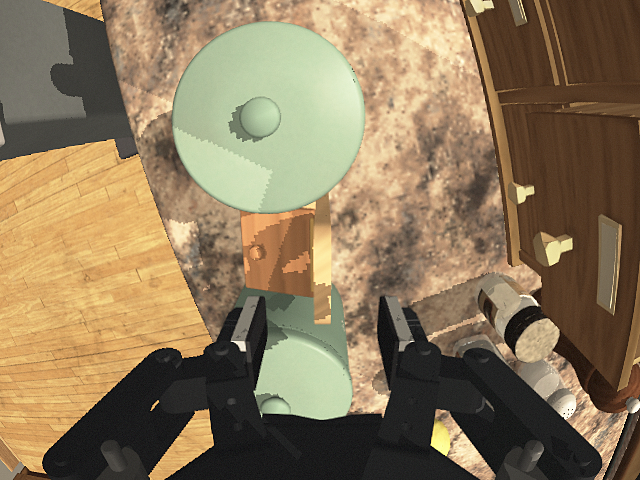

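The wrist view shows the back board's top edge (column 322, rows 200 to 320) midway between the pads (columns 250 and 395). I'll go down and grip.

servo_tool:
  steps:
    - [0,-0.02,0.7,0,0,0,110]
    - [0,0,0.7,0,0,0,110]
    - [0,0,0.7,0,0,0,110]
    - [0,0,0,0,0,0,255]
    - [0,0,0,0,0,0,255]
    - [0,0,0,0,0,0,255]
    - [0,0,0,0,0,0,255]
    - [0,0,0,0,0,0,255]

```text
t: 3.93
position: [0.4868, -0.3458, 0.2782]
tool_rot: [3.14, 0.001, 1.3]
ft_force: [0.7, -0.7, 1.5]
width: 0.0078
finger_force: 59.9
```

Run:
```python
from h import *
log(); s=arm.sense(); print(s["finger_force"],s["ft_force"],s["position"])
```

```text
t 3.9333 q [-0.668  0.558  1.833 -0.     0.749 -0.398] w 0.007796818438686394
59.91817375437222 [ 0.73918413 -0.6796959   1.45816502] [ 0.48675718 -0.34578039  0.27817876]
```

servo_tool:
  steps:
    - [0,0,-0.3,0,0,0,255]
    - [0,0,-0.8,0,0,0,255]
    - [0,0,-1,0,0,0,255]
    - [0,0,-1,0,0,0,255]
    - [0,0,-1,0,0,0,255]
    - [0,0,-0.8,0,0,0,255]
    - [0,0,-0.4,0,0,0,255]
    - [0,0,0,0,0,0,255]

```text
t: 4.6
position: [0.4869, -0.3455, 0.4401]
tool_rot: [3.136, 0.002, 1.301]
ft_force: [0.5, 1.0, -3.3]
width: 0.008
finger_force: 59.2
```

Run:
```python
from h import *
log(); s=arm.sense(); print(s["finger_force"],s["ft_force"],s["position"])
im=viewer.get_image("scene")
for o in ["salt_box","salt_top"]:
  for q in viewer.pinpoint(o,im)[:1]: print(o,q["p"],q["centre"])
```

```text
t 4.6 q [-0.668  0.371  1.683 -0.     1.082 -0.398] w 0.00795961611465139
59.23713999800384 [ 0.45044981  1.00588325 -3.33612839] [ 0.48685776 -0.34554428  0.4400858 ]
```

servo_tool:
  steps:
    - [0.4,0.03,0,0,0,0,255]
    - [0.8,0.07,0,0,0,0,255]
    - [0.95,0.08,0,0,0,0,255]
    - [0.95,0.08,0,0,0,0,255]
    - [0.95,0.08,0,0,0,0,255]
    - [0.95,0.08,0,0,0,0,255]
    - [0.9,0.08,0,0,0,0,255]
    - [0.6,0.05,0,0,0,0,255]
    - [0.22,0.02,0,0,0,0,255]
    - [0,0,0,0,0,0,255]

```text
t: 5.58
position: [0.557, -0.1538, 0.4348]
tool_rot: [-3.14, -0.0, 1.303]
ft_force: [-0.2, -1.0, -3.1]
width: 0.0082
finger_force: 59.2
```

Run:
```python
from h import *
log(); s=arm.sense(); print(s["finger_force"],s["ft_force"],s["position"])
for n in("top","scene"):
  im=viewer.get_image(n)
  for o in ["salt_box","salt_top"]:
    for q in viewer.pinpoint(o,im)[:1]: print(n,o,q["p"],q["centre"])
  q=viewer.silhouettes("salt_box",im)
  if q:
    P,_,_=cloud(im,q[0]["mask"]); print(q[0]["p"],np.percentile(P,[2,50,98],axis=0).round(3).tolist())
```

```text
t 5.5833 q [-0.322  0.35   1.73   0.     1.064 -0.054] w 0.008208101690735084
59.221344189718366 [-0.23811101 -1.03102102 -3.08821204] [ 0.55695673 -0.1537861   0.43479232]
top salt_box 0.63 [359.8, 218.8]
top salt_top 0.62 [369.0, 204.9]
0.71 [[0.501, -0.177, 0.178], [0.524, -0.133, 0.237], [0.553, -0.118, 0.247]]
scene salt_box 0.56 [324.3, 216.2]
scene salt_top 0.66 [314.2, 174.3]
0.81 [[0.501, -0.185, 0.158], [0.531, -0.137, 0.229], [0.57, -0.115, 0.288]]
```

servo_tool:
  steps:
    - [0,0,0.5,0,0,0,255]
    - [0,0,0.9,0,0,0,255]
    - [0,0,1,0,0,0,255]
    - [0,0,1,0,0,0,255]
    - [0,0,0.8,0,0,0,255]
    - [0,0,0.5,0,0,0,255]
    - [0,0,0.3,0,0,0,255]
    - [0,0,0.14,0,0,0,255]
    - [0,0,0,0,0,0,255]
    - [0,0,0,0,0,0,255]

```text
t: 6.82
position: [0.5571, -0.1559, 0.2825]
tool_rot: [3.141, 0.0, 1.3]
ft_force: [0.1, 0.7, -2.4]
width: 0.008
finger_force: 59.3
```

servo_tool:
  steps:
    - [0,0,0.05,0,0,0,255]
    - [0,0,0.05,0,0,0,255]
    - [0,0,0,0,0,0,255]

```text
t: 7.07
position: [0.5569, -0.1556, 0.2792]
tool_rot: [3.141, 0.0, 1.301]
ft_force: [0.0, 0.2, -2.3]
width: 0.0081
finger_force: 59.2
```

servo_tool:
  steps:
    - [0,0,0.04,0,0,0,255]
    - [0,0,0.03,0,0,0,255]
    - [0,0,0,0,0,0,255]

```text
t: 7.32
position: [0.5573, -0.1557, 0.278]
tool_rot: [3.139, 0.0, 1.301]
ft_force: [-2.3, 2.1, 17.5]
width: 0.0082
finger_force: 62.4
```

servo_tool:
  steps:
    - [0,0,-0.03,0,0,0,255]
    - [0,0,0,0,0,0,130]
    - [0,0,0,0,0,0,130]
    - [0,0,0,0,0,0,130]
    - [0,0,0,0,0,0,130]
    - [0,0,-0.5,0,0,0,130]
    - [0,0,-1,0,0,0,130]
    - [0,0,-1,0,0,0,130]
    - [0,0,-1,0,0,0,130]
    - [0,0,0,0,0,0,130]

```text
t: 8.15
position: [0.5582, -0.156, 0.3878]
tool_rot: [3.134, 0.0, 1.301]
ft_force: [1.4, -0.7, 0.3]
width: 0.0415
finger_force: 0.0
```

Run:
```python
from h import *
r=np.round
log()
for n in("top","wrist"):
  im=viewer.get_image(n)
  q=viewer.silhouettes("salt_box",im)
  if q:
    m=cv2.erode(q[0]["mask"].astype(np.uint8),np.ones((2,2)))>0
    P=cloud(im,m)[0] if n=="top" else wcloud(im,m); print(n,q[0]["p"],np.percentile(P,[2,50,98],axis=0).round(3).tolist())
    a=P[(P[:,2]>.125)&(P[:,2]<.145)]
    if len(a)>5: c,sz,t=cv2.minAreaRect(a[:,:2].astype(np.float32)); print(r(c,4),r(sz,4),t,r(np.median(a[:,2]),4))
# kinematic fit
L=[json.loads(l) for l in open("log.jsonl")]
L.append([[-1.175,.481,1.597,0,1.065,-.047],[.2785,-.5873,.4047],[0,0,0]])
A=[];b=[]
for q,p,_ in L:
    rr=np.hypot(p[0],p[1]); rr=np.sqrt(rr**2-.031**2); s=q[1]+q[2]
    A+= [[1,0,np.sin(q[1]),np.sin(s),np.cos(s)],[0,1,np.cos(q[1]),np.cos(s),-np.sin(s)]]; b+=[rr,p[2]]
    print(r(np.arctan2(p[1],p[0])-q[0],4),r(np.hypot(*p[:2])*np.sin(np.arctan2(p[1],p[0])-q[0]),4),sum(q[1:3])+q[4])
x,res,rk,sv=np.linalg.lstsq(np.array(A),np.array(b),rcond=None); print("r0,h-f,a,b,c",r(x,3),sv, np.abs(np.array(A)@x-b).max())
```

```text
t 8.15 q [-0.325  0.398  1.783  0.     0.953 -0.055] w 0.04145569159123964
top 0.82 [[0.505, -0.172, 0.073], [0.533, -0.138, 0.083], [0.561, -0.122, 0.129]]
[ 0.5618 -0.1367] [0.0084 0.0031] 80.55021667480469 0.1292
wrist 0.97 [[0.505, -0.178, 0.024], [0.538, -0.142, 0.084], [0.567, -0.117, 0.136]]
[ 0.5571 -0.1552] [0.0552 0.0084] 74.69450378417969 0.1346
0.0508 0.0303 3.1420922357553174
0.0508 0.0303 3.139517585126341
0.0508 0.0303 3.135883297060441
0.0526 0.0304 3.1435679969903068
0.0523 0.0303 3.134207889222237
0.047 0.0305 3.143
r0,h-f,a,b,c [0.001 0.123 0.591 0.445 0.029] [4.23653897 3.45778876 0.20918247 0.20903801 0.08933247] 0.001078496028820708
```

Run:
```python
import h; from h import *
h.near=lambda R,Rc:R
plan([((.495,.02,.19),Rt(np.radians(-11.3),72),None)],0)
```

```text
[0.25, -0.26, 0.07, -0.15, -0.14, -0.93, 0.0]
[0.27, -0.23, 0.07, -0.15, -0.14, -0.94, 0.0]
[0.29, -0.22, 0.06, -0.15, -0.13, -0.93, 0.0]
[0.3, -0.19, 0.06, -0.14, -0.14, -0.93, 0.0]
[0.32, -0.16, 0.05, -0.15, -0.14, -0.94, 0.0]
[0.34, -0.14, 0.04, -0.15, -0.14, -0.93, 0.0]
[0.34, -0.12, 0.04, -0.15, -0.14, -0.93, 0.0]
[0.36, -0.08, 0.03, -0.15, -0.13, -0.94, 0.0]
[0.36, -0.06, 0.03, -0.15, -0.14, -0.93, 0.0]
[0.36, -0.02, 0.02, -0.14, -0.14, -0.93, 0.0]
[0.36, 0.0, 0.02, -0.15, -0.14, -0.94, 0.0]
[0.37, 0.03, 0.01, -0.15, -0.13, -0.93, 0.0]
[0.35, 0.06, 0.01, -0.15, -0.14, -0.93, 0.0]
[0.36, 0.09, 0.01, -0.15, -0.14, -0.94, 0.0]
[0.34, 0.12, 0.0, -0.14, -0.14, -0.93, 0.0]
[0.34, 0.15, 0.0, -0.15, -0.14, -0.93, 0.0]
[0.32, 0.17, 0.0, -0.15, -0.13, -0.93, 0.0]
[0.3, 0.2, 0.0, -0.15, -0.14, -0.94, 0.0]
[0.29, 0.22, 0.0, -0.15, -0.14, -0.93, 0.0]
[0.27, 0.25, -0.01, -0.15, -0.14, -0.93, 0.0]
--
```

servo_tool:
  steps:
    - [0.25,-0.26,0.07,-0.15,-0.14,-0.93,0]
    - [0.27,-0.23,0.07,-0.15,-0.14,-0.94,0]
    - [0.29,-0.22,0.06,-0.15,-0.13,-0.93,0]
    - [0.3,-0.19,0.06,-0.14,-0.14,-0.93,0]
    - [0.32,-0.16,0.05,-0.15,-0.14,-0.94,0]
    - [0.34,-0.14,0.04,-0.15,-0.14,-0.93,0]
    - [0.34,-0.12,0.04,-0.15,-0.14,-0.93,0]
    - [0.36,-0.08,0.03,-0.15,-0.13,-0.94,0]
    - [0.36,-0.06,0.03,-0.15,-0.14,-0.93,0]
    - [0.36,-0.02,0.02,-0.14,-0.14,-0.93,0]

```text
t: 9.18
position: [0.5018, -0.0626, 0.3588]
tool_rot: [3.074, 0.157, 2.116]
ft_force: [-0.9, -0.3, 0.1]
width: 0.0849
finger_force: 0.0
```

servo_tool:
  steps:
    - [0.36,0,0.02,-0.15,-0.14,-0.94,0]
    - [0.37,0.03,0.01,-0.15,-0.13,-0.93,0]
    - [0.35,0.06,0.01,-0.15,-0.14,-0.93,0]
    - [0.36,0.09,0.01,-0.15,-0.14,-0.94,0]
    - [0.34,0.12,0,-0.14,-0.14,-0.93,0]
    - [0.34,0.15,0,-0.15,-0.14,-0.93,0]
    - [0.32,0.17,0,-0.15,-0.13,-0.93,0]
    - [0.3,0.2,0,-0.15,-0.14,-0.94,0]
    - [0.29,0.22,0,-0.15,-0.14,-0.93,0]
    - [0.27,0.25,-0.01,-0.15,-0.14,-0.93,0]

```text
t: 10.02
position: [0.4476, 0.0297, 0.3369]
tool_rot: [-3.141, 0.314, 2.948]
ft_force: [-0.3, 0.4, 0.5]
width: 0.0854
finger_force: 0.0
```

Run:
```python
from h import *
r=np.round
log(); p,R=pose(); print(r(p,4),r(R,3).tolist(), "grasp",r(p+.155*R[:,2],4))
im=viewer.get_image("wrist"); cv2.imwrite("pics/w2.png",im["color"][:,:,::-1])
for q in viewer.pinpoint("screw",im)[:2]: 
    o,d=wray(im,q["centre"]); n=np.array([np.cos(np.radians(-11.3)),np.sin(np.radians(-11.3)),0]); k=(.5564-n@o)/(n@d); print("screw",q,"on face",r(o+d*k,4)); k=(.16475-o[2])/d[2]; print("atz",r(o+d*k,4))
T=viewer.get_image("top")
for q in viewer.pinpoint("screw",T)[:1]: print(q,atz(T,q["centre"],.16475))
L=[json.loads(l) for l in open("log.jsonl")]
L.append([[-1.175,.481,1.597,0,1.065,-.047],[.2785,-.5873,.4047],[-3.14,0,.443]])
A=[];b=[]
for q,p,e in L:
    s=q[1]+q[2]; z=Ro.from_euler("xyz",e).as_matrix()[:,2]; fr=z[0]*np.cos(q[0])+z[1]*np.sin(q[0])
    rr=p[0]*np.cos(q[0])+p[1]*np.sin(q[0])
    A+= [[1,0,np.sin(q[1]),np.sin(s),np.cos(s),fr],[0,1,np.cos(q[1]),np.cos(s),-np.sin(s),z[2]]]; b+=[rr,p[2]]
x,res,rk,sv=np.linalg.lstsq(np.array(A),np.array(b),rcond=None); print("r0,h,a,b,c,f",r(x,3),sv, np.abs(np.array(A)@x-b).max())
```

```text
t 10.0167 q [ 0.029  0.241  2.243 -0.198  0.358 -1.174] w 0.08538766450441387
[0.4476 0.0297 0.3369] [[-0.933, 0.192, 0.303], [0.183, 0.981, -0.06], [-0.309, -0.001, -0.951]] grasp [0.4945 0.0204 0.1894]
screw {'centre': [330.9, 380.8], 'p': 0.73} on face [0.5697 0.0116 0.1642]
atz [0.5688 0.0117 0.1648]
{'centre': [305.7, 210.9], 'p': 0.8} [0.5559796  0.00265324 0.16475   ]
r0,h,a,b,c,f [-0.001  0.318  0.597  0.446  0.033  0.199] [5.19938531 3.82292546 0.46750986 0.30647069 0.16550227 0.08378544] 0.0005782028529320304
```

View pics/w2.png

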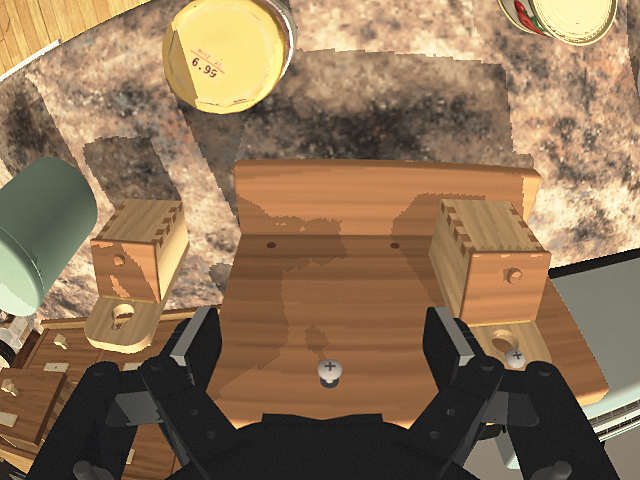

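The picture shows the free screw's head at (330,372) with its shank running to (330,383) on the board face. The twin is at right (490,270) and our box stands upright at left (135,260). I'll refine the screw, board and box from this depth image.

Run:
```python
from h import *
r=np.round
im=viewer.get_image("wrist")
V,U=np.mgrid[0:480,0:640]; d=im["depth"]; x=(U-im["cx"])/im["fx"]; y=(V-im["cy"])/im["fy"]; th=np.hypot(x,y)+1e-9
print("f",im["fx"],im["cx"],im["cy"])
P=np.stack([x/th*np.tan(th)*d,y/th*np.tan(th)*d,d],-1); P=(P-im["t"])@im["R"]
ok=d>0
f=P[300:400,250:420].reshape(-1,3); f=f[(f[:,2]>.03)&(f[:,2]<.19)]
for _ in range(6):
    c=f.mean(0); n=np.linalg.svd(f-c,full_matrices=False)[2][2]; n*=np.sign(n[0]); e=(f-c)@n; f=f[np.abs(e)<2.5*e.std()+5e-4]
print("plane n",r(n,4),"yaw",np.degrees(np.arctan2(n[1],n[0])),"resid",e.std(),"c",r(c,4))
nh=np.array([n[0],n[1],0]);nh/=np.linalg.norm(nh); t=np.array([-nh[1],nh[0],0])
hd=P[355:392,312:350]; e=(hd-c)@n; m=(e<-.0125)&(e>-.02)
h=hd[m]; print("head",m.sum(),"off",np.median(e[m]),"t range",(h@t).min(),(h@t).max(),"z",h[:,2].min(),h[:,2].max(),"mean",r(h.mean(0),4),"t",(h@t).mean())
print("n.face at z .165", nh@np.array([*(c[:2]),0])-(n[2]/np.hypot(n[0],n[1]))*(.165-c[2]))
# board edges at z~.1 .15
fb=P[ok]; e=(fb-c)@n; k=(np.abs(e)<.003)&(fb[:,2]>.03)&(fb[:,2]<.19); print("t extent",np.percentile(fb[k]@t,[.2,99.8]))
for o in("salt_box",):
    for q in viewer.silhouettes(o,im)[:2]:
        mk=cv2.erode(q["mask"].astype(np.uint8),np.ones((3,3)))>0; M=P[mk&ok]; print(o,q["p"],r(q["centre"]),r(np.percentile(M,[1,50,99],axis=0),4).tolist())
        a=M[(M[:,2]>.095)]; 
        if len(a)>20: c2,sz,tt=cv2.minAreaRect(a[:,:2].astype(np.float32)); print(len(a),r(c2,4),r(sz,4),tt)
for q in viewer.pinpoint("salt_hole",im)[:2]+viewer.pinpoint("salt_top",im)[:2]: print(q)
```

```text
f 371.64829954431775 321.7940005981638 238.68182607550426
plane n [ 9.803e-01 -1.976e-01 -1.000e-04] yaw -11.394642413919652 resid 0.0005786894607102312 c [0.5687 0.0138 0.1417]
head 382 off -0.01468573985654014 t range 0.11614494908723177 0.12907902861974946 z 0.15804055806709166 0.1717549842643022 mean [0.5537 0.0134 0.166 ] t 0.12257906788002312
n.face at z .165 0.5547471975477983
t extent [-0.13435598  0.31311337]
salt_box 0.87 [137. 271.] [[0.501, -0.1795, 0.0076], [0.5333, -0.1398, 0.0795], [0.5644, -0.1147, 0.1349]]
2393 [ 0.5555 -0.1549] [0.0594 0.0105] 74.49995422363281
{'centre': [125.4, 317.0], 'p': 0.67}
{'centre': [111.2, 345.1], 'p': 0.72}
```

Run:
```python
import h; from h import *
h.near=lambda R,Rc:R
R=Rt(np.radians(-15.4),76)
u=np.array([np.cos(np.radians(-15.4)),np.sin(np.radians(-15.4))]); o=np.array([.5563,-.155])-.023*u; g=o-.017*u; print(g)
plan([((*g,.19),R,None)],20)
```

```text
[ 0.51773618 -0.14437776]
[-0.34, -0.85, 0.1, 0.04, 0.14, 0.13, 20.0]
[-0.36, -0.85, 0.09, 0.04, 0.13, 0.12, 20.0]
[-0.37, -0.85, 0.1, 0.03, 0.14, 0.13, 20.0]
[-0.37, -0.84, 0.09, 0.04, 0.13, 0.13, 20.0]
[-0.39, -0.83, 0.1, 0.04, 0.14, 0.13, 20.0]
[-0.4, -0.84, 0.09, 0.04, 0.13, 0.12, 20.0]
--
```

servo_tool:
  steps:
    - [-0.34,-0.85,0.1,0.04,0.14,0.13,20]
    - [-0.36,-0.85,0.09,0.04,0.13,0.12,20]
    - [-0.37,-0.85,0.1,0.03,0.14,0.13,20]
    - [-0.37,-0.84,0.09,0.04,0.13,0.13,20]
    - [-0.39,-0.83,0.1,0.04,0.14,0.13,20]
    - [-0.4,-0.84,0.09,0.04,0.13,0.12,20]
    - [0,0,0,0,0,0,20]
    - [0,0,0,0,0,0,20]

```text
t: 11.08
position: [0.4818, -0.1358, 0.3403]
tool_rot: [-3.141, 0.245, 2.871]
ft_force: [-1.1, 0.6, -0.3]
width: 0.0783
finger_force: 0.0
```

Run:
```python
import h; from h import *
h.near=lambda R,Rc:R
r=np.round
log(); p,R=pose(); print("grasp",r(p+.155*R[:,2],4))
im=viewer.get_image("wrist"); cv2.imwrite("pics/w3.png",im["color"][:,:,::-1])
q=viewer.silhouettes("salt_box",im)
P=wcloud(im,cv2.erode(q[0]["mask"].astype(np.uint8),np.ones((3,3)))>0); print(q[0]["p"])
a=P[(P[:,2]>.1)&(P[:,2]<.15)]; c,sz,t=cv2.minAreaRect(a[:,:2].astype(np.float32)); print(len(a),r(c,4),r(sz,4),t,r(np.percentile(a,[1,99],axis=0),4))
b=P[(P[:,2]>.01)&(P[:,2]<.065)]; print("front",r(np.percentile(b,[1,50,99],axis=0),4).tolist())
c,sz,t=cv2.minAreaRect(P[:,:2].astype(np.float32)); print("all",r(c,4),r(sz,4),t)
R=Rt(np.radians(-15.4),76)
plan([((.51773618,-.14437776,.05),R,None)],20)
```

```text
t 11.0833 q [-0.342  0.307  2.108  0.036  0.483 -1.673] w 0.07833645159115386
grasp [ 0.518  -0.1459  0.1899]
0.85
3562 [ 0.5557 -0.1564] [0.0576 0.0105] 75.73578643798828 [[ 0.545  -0.1826  0.1007]
 [ 0.5631 -0.1288  0.1357]]
front [[0.5004, -0.1699, 0.0111], [0.5081, -0.1433, 0.0399], [0.5154, -0.1163, 0.063]]
all [ 0.5322 -0.15  ] [0.0587 0.0597] 74.97868347167969
[0.22, 0.0, 0.91, 0.0, 0.0, 0.0, 20.0]
[0.23, 0.0, 0.9, 0.0, 0.0, 0.01, 20.0]
[0.22, 0.0, 0.91, 0.0, 0.0, 0.0, 20.0]
[0.22, -0.01, 0.9, 0.0, 0.0, 0.0, 20.0]
[0.22, 0.0, 0.91, 0.0, 0.0, 0.0, 20.0]
--
```

View pics/w3.png

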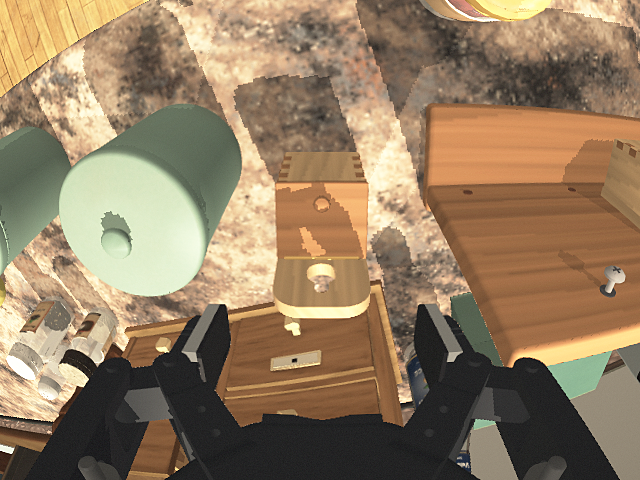

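The picture shows the box centred between the open pads, with its back board at (320,285) and the pads at about columns 215 and 435. The left canister and the board are clear on either side. I'll descend and grip the sides.

servo_tool:
  steps:
    - [0.22,0,0.91,0,0,0,20]
    - [0.23,0,0.9,0,0,0,20]
    - [0.22,0,0.91,0,0,0,20]
    - [0.22,0,0.9,0,0,0,20]
    - [0.22,0,0.91,0,0,0,20]
    - [0,0,0,0,0,0,20]
    - [0,0,0,0,0,0,20]

```text
t: 11.77
position: [0.4815, -0.1332, 0.1996]
tool_rot: [-3.142, 0.241, 2.876]
ft_force: [-0.0, 1.8, -0.6]
width: 0.0787
finger_force: 0.0
```

servo_tool:
  steps:
    - [0,0,0,0,0,0,255]
    - [0,0,0,0,0,0,255]
    - [0,0,0,0,0,0,255]
    - [0,0,0,0,0,0,255]
    - [0,0,0,0,0,0,255]

```text
t: 12.18
position: [0.4825, -0.1343, 0.2021]
tool_rot: [-3.141, 0.247, 2.875]
ft_force: [-2.2, 5.3, 12.3]
width: 0.0597
finger_force: 65.9
```

Run:
```python
import h; from h import *
h.near=lambda R,Rc:R
r=np.round
log(); p,R=pose(); print("grasp",r(p+.155*R[:,2],4),arm.sense()["finger_force"])
im=viewer.get_image("wrist")
q=viewer.silhouettes("salt_box",im)
P=wcloud(im,cv2.erode(q[0]["mask"].astype(np.uint8),np.ones((3,3)))>0); print(q[0]["p"])
a=P[(P[:,2]>.1)&(P[:,2]<.15)]; c,sz,t=cv2.minAreaRect(a[:,:2].astype(np.float32)); print(len(a),r(c,4),r(sz,4),t,r(np.percentile(a,[1,99],axis=0),4).tolist())
for n in("salt_hole","salt_top"):print([ (q["p"],r(q["centre"])) for q in viewer.pinpoint(n,im)[:1]])
```

```text
t 12.1833 q [-0.339  0.568  2.204  0.138  0.125 -1.778] w 0.059722225520450485
grasp [ 0.519  -0.1444  0.0518] 65.87290406227112
0.74
1 [ 0.4932 -0.1528] [0. 0.] 0.0 [[0.4932, -0.1528, 0.1017], [0.4932, -0.1528, 0.1017]]
[]
[]
```

```bash
cat >> h.py <<'E'
def near(R,Rc): return R
ya=np.radians(-11.4); nh=np.array([np.cos(ya),np.sin(ya),0]); tt=np.array([-np.sin(ya),np.cos(ya),0])
FACE=.5551; ST=.1226; BK=.0432; GZ=.0518
def G(gap,t,und): return nh*(FACE-gap-BK)+tt*t+np.array([0,0,und+GZ])
E
python3 - <<'E'
from h import *
p,R=pose(); g=p+.155*R[:,2]; Rn=Rt(np.radians(-15.27),76); Ra=Rt(ya,76)
plan([(g+[0,0,.05],Rn,3),(G(.033,g@tt,.10),Rn,None),(G(.033,ST,.10),Ra,None)],255)
E
```

```text
[-0.14, 0.0, -0.54, 0.0, 0.01, 0.0, 255.0]
[-0.14, 0.0, -0.54, 0.0, 0.01, 0.0, 255.0]
[-0.14, 0.0, -0.54, -0.01, 0.01, 0.0, 255.0]
--
[0.49, -0.05, -0.69, 0.0, 0.0, 0.0, 255.0]
[0.5, -0.04, -0.7, 0.0, 0.0, 0.0, 255.0]
[0.49, -0.05, -0.69, 0.0, 0.0, 0.0, 255.0]
--
[0.06, 0.88, -0.01, -0.03, 0.0, -0.12, 255.0]
[0.05, 0.89, -0.02, -0.03, 0.0, -0.13, 255.0]
[0.04, 0.88, -0.01, -0.03, 0.0, -0.12, 255.0]
[0.03, 0.88, -0.01, -0.03, 0.0, -0.13, 255.0]
[0.02, 0.89, 0.0, -0.03, 0.0, -0.12, 255.0]
[0.01, 0.88, -0.01, -0.03, 0.0, -0.13, 255.0]
--
```

servo_tool:
  steps:
    - [-0.14,0,-0.54,0,0,0,255]
    - [-0.14,0,-0.54,0,0,0,255]
    - [-0.14,0,-0.54,0,0,0,255]
    - [0.49,-0.05,-0.69,0,0,0,255]
    - [0.5,-0.04,-0.7,0,0,0,255]
    - [0.49,-0.05,-0.69,0,0,0,255]
    - [0,0,0,0,0,0,255]

```text
t: 12.97
position: [0.4226, -0.1224, 0.3032]
tool_rot: [-3.141, 0.246, 2.875]
ft_force: [0.9, -0.2, -3.9]
width: 0.0595
finger_force: 66.6
```

Run:
```python
from h import *
log(); p,R=pose(); g=p+.155*R[:,2]; print(np.round(g,4),g@nh,g@tt,FACE-.033-BK,arm.sense()["finger_force"])
T=viewer.get_image("top")
q=viewer.silhouettes("salt_box",T)
if q:
    P=cloud(T,q[0]["mask"])[0]; print(q[0]["p"],np.percentile(P,[2,50,98],axis=0).round(3).tolist())
```

```text
t 12.9667 q [-0.361  0.302  2.269  0.069  0.327 -1.727] w 0.05951516501557621
[ 0.4589 -0.1325  0.1529] 0.47604978870355374 -0.03913467691504671 0.4789 66.63984328508377
0.59 [[0.473, -0.17, 0.15], [0.489, -0.139, 0.191], [0.506, -0.111, 0.239]]
```

servo_tool:
  steps:
    - [0.06,0.88,-0.01,-0.03,0,-0.12,255]
    - [0.05,0.89,-0.02,-0.03,0,-0.13,255]
    - [0.04,0.88,-0.01,-0.03,0,-0.12,255]
    - [0.03,0.88,-0.01,-0.03,0,-0.13,255]
    - [0.02,0.89,0,-0.03,0,-0.12,255]
    - [0.01,0.88,-0.01,-0.03,0,-0.13,255]
    - [0,0,0,0,0,0,255]
    - [0,0,0,0,0,0,255]

```text
t: 13.73
position: [0.4575, 0.0342, 0.3004]
tool_rot: [-3.14, 0.245, 2.945]
ft_force: [-0.6, -0.8, -3.1]
width: 0.0595
finger_force: 67.1
```

Run:
```python
from h import *
log(); p,R=pose(); g=p+.155*R[:,2]; print(np.round(g,4),"n,t",g@nh,g@tt,"want",FACE-.033-BK,ST,"rot",arm.sense()["tool_rot"])
W=viewer.get_image("wrist"); cv2.imwrite("pics/w4.png",W["color"][:,:,::-1])
for nm in("scene","top"):
    S=viewer.get_image(nm)
    for o in("salt_hole","salt_top","screw"):
        for q in viewer.pinpoint(o,S)[:2]: print(nm,o,round(q["p"],2),np.round(q["centre"],1))
    q=viewer.silhouettes("salt_box",S)
    P=cloud(S,cv2.erode(q[0]["mask"].astype(np.uint8),np.ones((2,2)))>0)[0]; print(q[0]["p"],np.percentile(np.c_[P@nh,P@tt,P[:,2]],[1,50,99],axis=0).round(4).tolist())
    b=P[P[:,2]>.205]
    if len(b)>9: print(len(b),"upper part n,t,z",np.percentile(np.c_[b@nh,b@tt,b[:,2]],[2,50,98],axis=0).round(4).tolist())
    if nm=="scene":
        c=S["color"][150:330,200:400,::-1]; cv2.imwrite("pics/s4.png",cv2.resize(c,None,fx=4,fy=3.3))
plan([(G(.033,ST,.0635),Rt(ya,76),None)],255)
```

```text
t 13.7333 q [ 0.033  0.331  2.228 -0.166  0.348 -1.192] w 0.059472064719245064
[0.4943 0.0267 0.1501] n,t 0.4792881282026926 0.12384633106203044 want 0.4789 0.1226 rot [-3.14040665  0.24515477  2.94527648]
scene salt_hole 0.7 [284.8 233.4]
scene salt_top 0.58 [286.4 224.4]
scene salt_top 0.4 [269.4 285.2]
scene screw 0.59 [279.9 236.1]
0.62 [[0.465, 0.0964, 0.0988], [0.4725, 0.1338, 0.145], [0.525, 0.155, 0.2342]]
78 upper part n,t,z [[0.5127, 0.1173, 0.2084], [0.5169, 0.1376, 0.223], [0.5228, 0.1533, 0.2359]]
top salt_hole 0.51 [299.9 216.5]
top salt_top 0.69 [300.  217.3]
top screw 0.83 [303.4 209.2]
top screw 0.7 [450.9 254.6]
0.88 [[0.4919, 0.0893, 0.1483], [0.5104, 0.1161, 0.1866], [0.5227, 0.1454, 0.2369]]
75 upper part n,t,z [[0.5159, 0.0907, 0.2075], [0.5183, 0.1171, 0.2318], [0.523, 0.1426, 0.2381]]
[0.14, 0.01, 0.57, -0.01, 0.0, 0.0, 255.0]
[0.14, 0.0, 0.56, -0.01, 0.0, -0.01, 255.0]
--
```

View pics/w4.png

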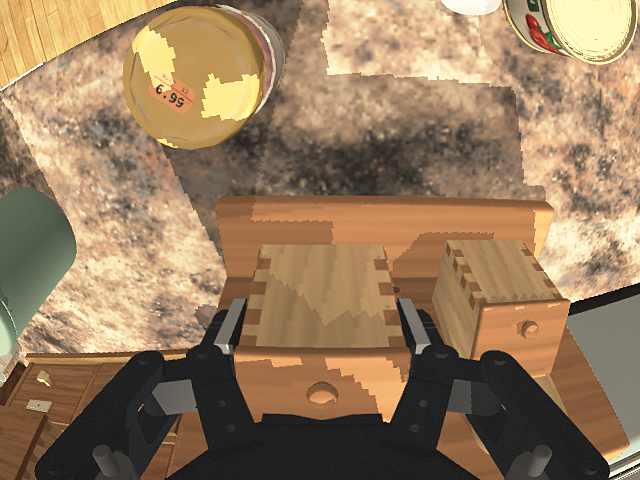

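The picture shows the box held level between the pads, with its front at (320,295) and the twin at (490,270). I'll measure its centre, yaw and pitch from this wrist view.

```bash
cat > m.py <<'E'
from h import *
def meas():
    W=viewer.get_image("wrist")
    V,U=np.mgrid[0:480,0:640]; d=W["depth"]; x=(U-W["cx"])/W["fx"]; y=(V-W["cy"])/W["fy"]; th=np.hypot(x,y)+1e-9
    P=(np.stack([x/th*np.tan(th)*d,y/th*np.tan(th)*d,d],-1)-W["t"])@W["R"]
    p,R=pose(); g=p+.155*R[:,2]
    n=P@nh; t=P@tt; gn=g@nh; gt=g@tt
    k=(d>0)&(np.abs(n-(gn-.0105))<.006)&(np.abs(t-gt)<.034)&(P[...,2]>g[2]-.05)&(P[...,2]<g[2]+.018)
    f=P[k]
    for _ in range(5):
        c=f.mean(0); m=np.linalg.svd(f-c,full_matrices=False)[2][2]; m*=np.sign(m[0]); e=(f-c)@m; f=f[np.abs(e)<2.5*e.std()+3e-4]
    lo=f[:,2]<g[2]-.025
    print("front",len(f),"n at mean",round(c@nh,4),"gn",round(gn,4),"yaw",np.degrees(np.arctan2(m[1],m[0])).round(2),"pitch(+=leans back)",np.degrees(np.arcsin(m[2])).round(2))
    z=g[2]-.04; b=f[np.abs(f[:,2]-z)<.006]; tb=b@tt
    print("t edges",np.percentile(tb,[.3,99.7]).round(4),"mid",np.percentile(tb,[.3,99.7]).mean().round(4),"gt",round(gt,4),"bottom z",f[:,2].min().round(4),"gz",g[2].round(4))
E
python3 -c "
from m import *
meas()"
```

```text
front 15202 n at mean 0.4685 gn 0.4787 yaw -11.99 pitch(+=leans back) -0.06
t edges [0.0923 0.1522] mid 0.1223 gt 0.1221 bottom z 0.1002 gz 0.1502
```

```bash
sed -i 's/^FACE=.*/FACE=.5548; ST=.1226; BK=.0446; GZ=.0509/' h.py
python3 - <<'E'
from h import *
Ra=Rt(ya+np.radians(.4),76)
plan([(G(.030,ST,.0618),Ra,3)],255)
E
```

```text
[0.08, 0.0, 0.41, -0.01, 0.0, -0.03, 255.0]
[0.09, 0.0, 0.41, -0.01, 0.0, -0.03, 255.0]
[0.08, 0.0, 0.41, -0.02, 0.0, -0.03, 255.0]
--
```

servo_tool:
  steps:
    - [0.08,0,0.41,-0.01,0,-0.03,255]
    - [0.09,0,0.41,-0.01,0,-0.03,255]
    - [0.08,0,0.41,-0.02,0,-0.03,255]
    - [0,0,0,0,0,0,255]
    - [0,0,0,0,0,0,255]

```text
t: 14.75
position: [0.4581, 0.0324, 0.2627]
tool_rot: [-3.141, 0.243, 2.951]
ft_force: [-0.3, 0.3, -2.2]
width: 0.0594
finger_force: 66.9
```

Run:
```python
from m import *
log(); meas(); p,R=pose(); g=p+.155*R[:,2]; print(g, G(.030,ST,.0618))
plan([(G(.008,ST,.0618),Rt(ya+np.radians(.4),76),3)],255)
```

```text
t 14.75 q [ 0.027  0.409  2.257 -0.218  0.244 -1.147] w 0.05940244089050175
front 15174 n at mean 0.4696 gn 0.4804 yaw -11.49 pitch(+=leans back) -0.15
t edges [0.0929 0.1528] mid 0.1229 gt 0.1227 bottom z 0.0628 gz 0.1128
[0.49515531 0.02536622 0.11275819] [0.49495901 0.02526619 0.1127    ]
[-0.24, 0.0, 0.06, 0.0, 0.0, 0.0, 255.0]
[-0.23, -0.01, 0.06, 0.0, 0.0, 0.01, 255.0]
[-0.24, 0.0, 0.06, 0.0, 0.0, 0.0, 255.0]
--
```

servo_tool:
  steps:
    - [-0.24,0,0.06,0,0,0,255]
    - [-0.23,-0.01,0.06,0,0,0,255]
    - [-0.24,0,0.06,0,0,0,255]
    - [0,0,0,0,0,0,255]

```text
t: 15.13
position: [0.482, 0.0278, 0.2636]
tool_rot: [3.141, 0.247, 2.95]
ft_force: [0.5, -0.7, -2.2]
width: 0.0594
finger_force: 66.9
```

Run:
```python
from m import *
log(); meas(); p,R=pose(); g=p+.155*R[:,2]; print(g@nh,g@tt, FACE-.008-BK)
plan([(G(.0005,ST,.0618),Rt(ya+np.radians(.3),76),3)],255)
```

```text
t 15.1333 q [ 0.015  0.428  2.208 -0.187  0.268 -1.19 ] w 0.05941992910080589
front 15196 n at mean 0.4947 gn 0.5038 yaw -11.51 pitch(+=leans back) 0.1
t edges [0.0933 0.1533] mid 0.1233 gt 0.1228 bottom z 0.0632 gz 0.1129
0.5037830114531926 0.12276099744358313 0.5022
[-0.07, 0.0, 0.02, 0.0, 0.01, 0.01, 255.0]
[-0.06, 0.0, 0.02, 0.01, 0.0, 0.01, 255.0]
[-0.07, 0.0, 0.02, 0.0, 0.01, 0.0, 255.0]
--
```

servo_tool:
  steps:
    - [-0.07,0,0.02,0,0,0,255]
    - [-0.06,-0.01,0.02,0,0,0,255]
    - [-0.04,0,0.01,0,0,0,255]
    - [0,0,0,0,0,0,255]

```text
t: 15.52
position: [0.4851, 0.0267, 0.2627]
tool_rot: [3.141, 0.245, 2.951]
ft_force: [-0.2, -0.5, -3.6]
width: 0.0592
finger_force: 66.9
```

Run:
```python
from m import *
log(); meas(); p,R=pose(); g=p+.155*R[:,2]; print(g@nh,g@tt,arm.sense()["ft_force"])
```

```text
t 15.5167 q [ 0.012  0.433  2.201 -0.182  0.273 -1.198] w 0.05920003819663893
front 15186 n at mean 0.4975 gn 0.5077 yaw -11.5 pitch(+=leans back) -0.05
t edges [0.0928 0.1527] mid 0.1227 gt 0.1224 bottom z 0.0623 gz 0.1123
0.5076708119490365 0.12240810027698204 [-0.6656751   0.11398647 -2.83903533]
```

servo_tool:
  steps:
    - [-0.03,0,0.01,0,0,0,255]
    - [-0.03,0,0.01,0,0,0,255]
    - [0,0,0,0,0,0,255]

```text
t: 15.82
position: [0.487, 0.0264, 0.2625]
tool_rot: [3.141, 0.245, 2.951]
ft_force: [0.2, 0.1, -4.0]
width: 0.0592
finger_force: 66.9
```

servo_tool:
  steps:
    - [-0.03,0,0.01,0,0,0,255]
    - [0,0,0,0,0,0,255]

```text
t: 15.98
position: [0.4874, 0.0262, 0.2623]
tool_rot: [-3.142, 0.243, 2.951]
ft_force: [-4.2, 1.8, -2.3]
width: 0.0594
finger_force: 67.4
```

Run:
```python
from m import *
log(); meas(); p,R=pose(); g=p+.155*R[:,2]; print(g@nh,g@tt,arm.sense()["ft_force"])
```

```text
t 15.9833 q [ 0.011  0.436  2.195 -0.179  0.276 -1.202] w 0.05940975299244789
front 15138 n at mean 0.4996 gn 0.5099 yaw -11.45 pitch(+=leans back) 0.03
t edges [0.0927 0.1526] mid 0.1227 gt 0.1224 bottom z 0.0619 gz 0.1119
0.5099319577963246 0.12235263040521954 [-3.81747961  1.59163386 -2.87673015]
```

servo_tool:
  steps:
    - [0.01,0,0,0,0,0,255]
    - [0.03,0,0.12,0,0,0,255]
    - [0.03,0,0.12,0,0,0,255]
    - [0.03,0,0.12,0,0,0,255]
    - [0.03,0,0.11,0,0,0,255]
    - [0,0,0,0,0,0,255]
    - [0,0,0,0,0,0,255]

```text
t: 16.62
position: [0.4873, 0.0263, 0.2474]
tool_rot: [3.142, 0.244, 2.951]
ft_force: [-2.6, 0.5, -4.3]
width: 0.0593
finger_force: 67.1
```

Run:
```python
from m import *
log(); meas(); p,R=pose(); g=p+.155*R[:,2]; print(g@nh,g@tt,arm.sense()["ft_force"])
```

```text
t 16.6167 q [ 0.011  0.465  2.205 -0.208  0.237 -1.172] w 0.05934926403473407
front 15177 n at mean 0.4995 gn 0.5099 yaw -11.48 pitch(+=leans back) -0.06
t edges [0.0927 0.1526] mid 0.1226 gt 0.1223 bottom z 0.0472 gz 0.0971
0.5098705615022876 0.12234233425442086 [-4.38100484  0.21803796 -3.49575844]
```

servo_tool:
  steps:
    - [0.01,0,0.03,0,0,0,255]
    - [0.01,0,0.03,0,0,0,255]
    - [0,0,0,0,0,0,255]

```text
t: 16.92
position: [0.4872, 0.0263, 0.2465]
tool_rot: [3.141, 0.245, 2.951]
ft_force: [-8.9, 1.0, 11.7]
width: 0.0593
finger_force: 68.8
```

servo_tool:
  steps:
    - [0,0,-0.02,0,0,0,255]
    - [0,0,0,0,0,0,20]
    - [0,0,0,0,0,0,20]
    - [0,0,0,0,0,0,20]
    - [0,0,0,0,0,0,20]

```text
t: 17.33
position: [0.4875, 0.0263, 0.2467]
tool_rot: [3.141, 0.245, 2.95]
ft_force: [-0.1, -0.3, -0.3]
width: 0.0785
finger_force: 0.0
```

Run:
```python
from m import *
log(); meas(); print(arm.sense()["finger_force"],arm.sense()["ft_force"])
```

```text
t 17.3333 q [ 0.012  0.467  2.206 -0.212  0.233 -1.168] w 0.07849150931450388
front 14902 n at mean 0.4997 gn 0.5102 yaw -11.39 pitch(+=leans back) 0.06
t edges [0.0928 0.1527] mid 0.1227 gt 0.1225 bottom z 0.0463 gz 0.0962
0.0 [-0.25228815 -0.63255594 -0.64851318]
```

servo_tool:
  steps:
    - [-0.05,0,-0.4,0,0,0,20]
    - [-0.1,0,-0.8,0,0,0,20]
    - [-0.1,0,-0.9,0,0,0,20]
    - [-0.1,0,-0.9,0,0,0,20]
    - [-0.1,0,-0.9,0,0,0,20]
    - [0,0,-0.9,0,0,0,20]
    - [0.1,0,-0.6,0,0,0,20]
    - [0,0,0,0,0,0,20]

```text
t: 18.05
position: [0.4585, 0.032, 0.4095]
tool_rot: [3.14, 0.25, 2.95]
ft_force: [1.6, -0.1, 0.1]
width: 0.0785
finger_force: 0.0
```

Run:
```python
from h import *
log(); print(arm.sense()["ft_force"])
im=viewer.get_image("wrist"); cv2.imwrite("pics/w5.png",im["color"][:,:,::-1])
```

```text
t 18.05 q [ 0.026  0.147  2.108 -0.086  0.644 -1.291] w 0.07854554229785701
[ 1.59846674 -0.09468525  0.09388653]
```

View pics/w5.png

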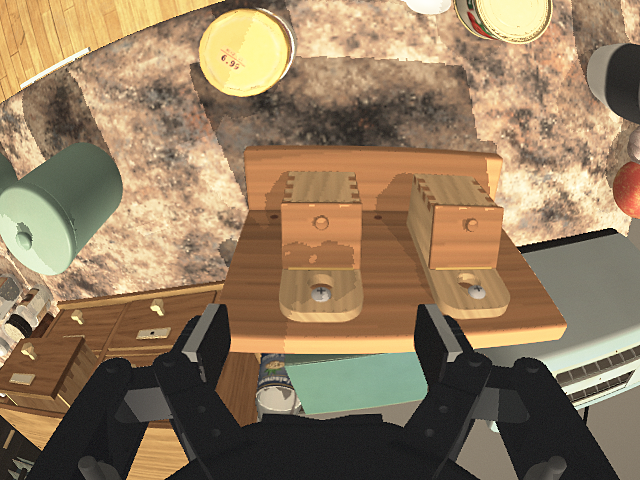

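The picture shows our box (320,240) hanging level with its twin (465,240). Its screw head at (321,293) sits at the closed end of the slot, the same as the twin's at (477,292), and the gripper is clear of everything.

```bash
python3 -c "
from station import order
print(order.sign_off())"
```

```text
the job is handed in; nothing more can be done
None
```

The salt box hangs on the free screw beside its twin, let go with the gripper clear; I handed the job in at about 18 s of the 62 s, and sign-off returned no verdict.

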